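# Slide a slicer shaft home in the vee block

## Robot

A 6-joint arm with a two-finger parallel gripper is mounted at the origin on the work surface. World frame = base frame: x ahead of the robot, y to its left, z up, the work surface at z = 0. Lengths are in mm, angles in rad, forces in N, time in s.
With the tool pointing down it reaches from about 375 to 975 mm from the base axis. Payload 3.8 kg.
Tool frame: the origin (TCP) lies between the finger pads; the fingertips stand 17 mm ahead of it and the grasp point (between the pads) lies 2 mm behind it (ctrl.tip_extent is the distance from the TCP to the fingertips, in mm); z points along the fingers, y is the direction in which the jaws open and shut (so a half turn about z gives the same grasp; the last joint's range is limited). The gripper opens to 88 mm and grips with 3 to 60 N. Pads are 18 mm wide; open, the fingers measure 123 mm over their backs; the gripper's body (75 mm by 187 mm) begins 45 mm behind the grasp point.
Start: joints at [-1.367, 0.264, 1.604, -0, 1.274, -0.037], TCP at [160.969, -655.521, 255.706] pointing down, gripper open.
Joint ranges: [-2.63, 2.63], [-0.94, 2.18], [0.31, 2.57], [-1.31, 4.45], [0, 2.66], [-2.55, 2.55]. Speed limits (rad/s): [2.57, 2.57, 3.14, 3.14, 3.14, 3.14].

## Interface

Orientations are given as a unit quaternion [w, x, y, z].
In Python, from rig import telemetry, imaging, ticket, ctrl gives the robot as it stands.
- The arm moves only by the tool apply_moves, never from a script. Its argument "rows" is a list of rows, each an object with "translation": the shift along the tool's x, y, z in cm, a list of three; "dr": the turn, a rotation vector about the tool's x, y, z in degrees, a list of three; "jaw": the finger opening in cm, from 0 to 8.81. A call has 1 to 8 rows; each row shifts and turns the pose as measured when the row begins, along the tool's axes as they then stand; what a row does not reach is not made up. A row lasts 1/10 s, in which the tool goes at most 50 mm and 8.59 degrees, less where a joint would pass 70% of its speed; a pose out of reach is approached as far as the arm can. A call is refused whole if a number of a shift passes 5 or a number of a turn 8.59, either way. A call with a gripper value outside its range is refused whole. The fingers move at their own pace and stop on an object; the grip force is fixed at half the most. Time passes only in rows, so rows that do not move let the fingers close. It gives the time, the measured TCP pose, the force and the opening at its end, in the units of the state.
- telemetry.state(): the state, without advancing time (a new reading comes with each control period).
- imaging.camera(name): name is "side" or "top"; returns (picture, depth): 480x640x3 uint8, red, green, blue; 480x640 float32, mm along the optical axis (not along the pixel's ray), 0 where there is no reading.
- imaging.get_calibration(name): a dict with "vfov" (degrees; the focal length in pixels is half the picture's height over the tangent of half this angle, whatever the lens; pixels are square), "cx", "cy" (the principal point, pixels), "rvec" (rotation vector, rad) and "tvec" (3), from world to camera coordinates, as OpenCV has them. Camera axes: x right, y down, z forward; pixel columns grow to the right and rows downward; lengths in mm; the calibration is good to about 2 mm. A picture is of the moment at which its call begins. get_calibration takes no time and is no camera call.
- ticket.finish_job(): hands the job in, once; it reports no verdict.
The state is a dict: "t": time; "joint_positions": joint angles; "dq": joint speeds; "effort": joint torques, N m; "position": TCP position; "tcp_rot": TCP orientation; "contact_force": force on the tool from outside, world axes, zero at the start; "torque": the same for the moment, N m; "finger_gap": opening from 0.0 (shut) to 1.0 (fully open).
Only numpy, scipy, OpenCV 4.12 (cv2) and the standard library are available. Lean on these libraries where they do the work, as an engineer would, in place of code of your own. Each camera call takes 0.05 s, during which the arm holds its last target. There are 200 camera calls.

## Task

Take the thicker of the two steel shafts from the wooden rest, lay it in the groove of the vee block, and push it slowly along under the bridge until it comes up against the stop pin. Press it home gently but firmly, straight along the groove without bearing down, with about 7 N more than the sliding took, for a second, never hard enough (12 N) to spoil the stop's setting, then let go and leave it touching the stop. Leave the other shaft and everything else on the bench alone.

Things in the scene. Friction and masses are not known exactly. Their poses are not given: they have to be found in the camera images.
- shaft_center (a point): Centre of the shaft to load, the thicker one: plain steel cylinder, 22 mm diameter, 120 mm long, 0.29 to 0.45 kg, flat ends, both alike. Its x axis runs along the shaft. It starts level in one of the two notches of a wooden rest, axis 40 mm above the bench; 68 mm around its centre is clear of the rest's notched uprights, down to 8 mm above the bench.
- thin_shaft_center (a point): Centre of the other shaft in the wooden rest, parallel to the thick one and 70 mm beside it: same length, only 14 mm diameter. It stays where it is.
- groove_seat (a point): Steel vee block, 64 mm wide, fixed to the bench. This point lies on the line the thick shaft's axis takes when seated in the 90 degree groove, 50 mm above the bench. x: along the groove towards the stop, y: across, z: up. Groove from x = -110 to +146 mm but for a slot; its upper edges are 25 mm apart and 3 mm below the seated axis. Sliding the seated shaft takes 2 to 5 N, more if the fingers also bear down on it.
- slot_mid (a point): Middle of the slot that cuts across the vee block, on the seated axis line, 17 mm before the groove_seat point. The slot is 50 mm long, open to both sides and down to 20 mm above the bench: room for the fingers when the shaft is laid in with its middle here. Axes as groove_seat.
- bridge_mid (a point): Middle of the steel bridge over the groove, on the seated axis line, 60 mm beyond the groove_seat point. The bridge is 16 mm long, 44 mm clear between its legs, its underside 16 mm and its top 31 mm (screw head included) above the axis: the shaft cannot be lowered in there, it has to slide under. Axes as groove_seat.
- stop_bracket: Bracket with a black clamp screw, fixed on the vee block 136 mm beyond the groove_seat point (its origin, on the bench plane; axes as groove_seat). It holds the stop: a 12 mm steel pin along the groove at seated axis height, with a brass tip facing the bridge. How far the pin sticks out is not given: the tip lies 18 to 58 mm before this origin. Bracket and screw reach 78 mm above the bench.
- stop_mid (a point): Where the stop's brass tip lies on average, on the seated axis line (true place up to 20 mm either way along x; find it by feel). The tip gives 2 mm under 0.5 to 0.7 N, then is solid; left alone it stays in touch with the shaft. A push on the stop of 3 N or more for 0.3 s counts as pressed home; over 12 N, even for a moment, spoils its setting. The drag comes on top of that at the fingers.
- dish: Small black open dish of screws, 84 mm wide, 28 mm high; origin under its centre. Bystander.
- screwdriver: Red-handled screwdriver lying on the bench. Bystander.
- wrench: Steel spanner lying on the bench. Bystander.
- spray_can: Upright grey can, 52 mm wide, 150 mm high; origin under its centre. Bystander.
- grip_knob: Black hand knob standing on its stem, 48 mm wide, 36 mm high. Bystander.
- collar: Steel ring, 40 mm outside, 14 mm high, lying flat. Bystander.
Mind the look-alikes: they are no part of the job. What is shaped like the part that bears shaft_center but green, pink or yellow is not meant.

How it is judged:
By the outcome, as a careful person would: the job done as asked, in the order asked, and still so for the second after the job is handed in, with the robot touching nothing.
It also fails if it takes over 72 s, if anything falls off the work surface, if the arm or the gripper's body presses on something with over 40 N, if the wrist force passes 120 N, or if a joint passes its speed limit or range.

## Working session

There is one attempt and no reset: what is moved stays moved. The work goes in short steps, Python scripts to look and compute and a tool call to move; the robot and the scene stay as the last step left them, time stands still between calls to the robot, and variables do not carry over. Pictures are saved under pics/ and viewed, about 8 in all and at most 12, crops included, and the job is handed in when it is done.

Besides the shell and the picture viewer there is one more tool, called by a JSON object that holds its "api" and its "payload", one argument or row to a line. apply_moves: Moves the arm, as the interface text tells. Its arguments: {"type":"object","properties":{"rows":{"type":"array","items":{"type":"object","properties":{"translation":{"type":"array","items":{"type":"number"}},"dr":{"type":"array","items":{"type":"number"}},"jaw":{"type":"number"}}}}},"required":["rows"]}

```bash
ls; mkdir -p pics; python3 - <<'E'
from rig import telemetry, imaging, ctrl
import cv2,numpy as np
print(telemetry.state(), ctrl.tip_extent)
for n in("side","top"):
    p,d=imaging.camera(n); c=imaging.get_calibration(n); print(n,c)
    R=cv2.Rodrigues(np.array(c["rvec"],float))[0]; print("campos",-R.T@np.array(c["tvec"]))
    cv2.imwrite(f"pics/{n}0.png",p[:,:,::-1]); np.savez(f"pics/{n}0.npz",p=p,d=d)
E
```

```text
pics
{'t': 0.0, 'joint_positions': array([-1.36693956e+00,  2.64716603e-01,  1.60534591e+00, -3.51339210e-05,
        1.27372068e+00, -3.69032529e-02]), 'dq': array([ 0.00090794,  0.000636  ,  0.00151835,  0.00107953, -0.00048442,
        0.00060352]), 'effort': array([-1.75600751e-03, -5.02119505e+01, -3.56873238e+01,  7.25575956e-02,
        2.92367244e-02, -1.87668124e-04]), 'position': array([ 160.79736907, -654.87822844,  254.42777769]), 'tcp_rot': array([-1.09005738e-03,  9.92761857e-01,  1.20094525e-01, -1.08056907e-04]), 'contact_force': array([ 0.49601089,  0.22436593, -0.03313172]), 'torque': array([-0.01692861, -0.00433511, -0.02869441]), 'finger_gap': 1.002955754315121} 17.0
side {'vfov': 45.14364883421598, 'cx': 322.325682016587, 'cy': 233.45554285596475, 'rvec': array([ 2.41307218, -0.30475786,  0.11773266]), 'tvec': array([-542.87827736,   81.96854316, 1164.48048892])}
campos [ 348.15966649 -812.20760493  936.24469468]
top {'vfov': 49.33306648118701, 'cx': 314.76490046775444, 'cy': 232.28573575023785, 'rvec': array([ 2.17208707, -2.10332142,  0.20653275]), 'tvec': array([ -94.38141286,  515.29479617, 1091.21477001])}
campos [ 319.88497687  -60.79105507 1165.83202115]
```

View pics/top0.png

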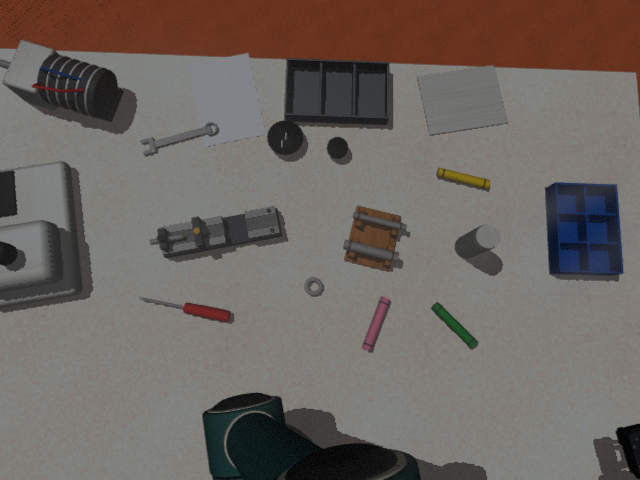

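View pics/side0.png

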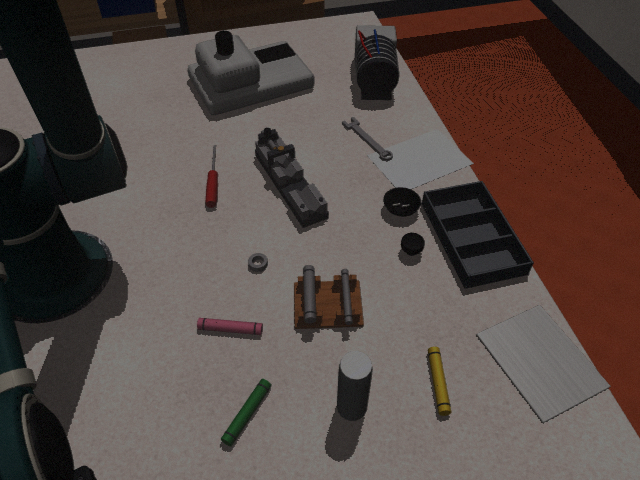

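Top view: the vee block spans about (150,240) (stop end) to (282,222). The rest at (373,238) holds two grey shafts, near (378,221) and (371,252). The pink (376,323), green (455,325) and yellow (463,180) rods are look-alikes. I'll confirm which shaft is thicker in an enlarged crop.

```bash
cat > h.py <<'E'
import cv2,numpy as np
from rig import imaging
class Cam:
    def __init__(s,n):
        c=imaging.get_calibration(n); s.f=240/np.tan(np.radians(c["vfov"])/2); s.cx,s.cy=c["cx"],c["cy"]
        s.R=cv2.Rodrigues(np.array(c["rvec"],float))[0]; s.t=np.array(c["tvec"],float); s.o=-s.R.T@s.t
    def plane(s,uv,z):
        uv=np.atleast_2d(uv).astype(float)
        r=np.c_[(uv[:,0]-s.cx)/s.f,(uv[:,1]-s.cy)/s.f,np.ones(len(uv))]@s.R
        return s.o+r*((z-s.o[2])/r[:,2])[:,None]
    def cloud(s,d):
        v,u=np.indices(d.shape); P=np.stack([(u-s.cx)/s.f*d,(v-s.cy)/s.f*d,d],-1)-s.t
        return P@s.R
    def proj(s,P):
        q=np.atleast_2d(P)@s.R.T+s.t; return np.c_[s.f*q[:,0]/q[:,2]+s.cx,s.f*q[:,1]/q[:,2]+s.cy]
E
python3 - <<'E'
from h import *
T=np.load("pics/top0.npz"); S=np.load("pics/side0.npz")
a=cv2.resize(T["p"][190:280,335:415],None,fx=5,fy=5,interpolation=cv2.INTER_CUBIC)
b=cv2.resize(S["p"][255:340,285:372],None,fx=4.5,fy=4.5,interpolation=cv2.INTER_CUBIC)
c=cv2.resize(T["p"][200:265,140:300],None,fx=2.4,fy=2.2)
im=np.zeros((600,800,3),np.uint8); im[:450,:400]=a[:450,:400]; im[:382,405:796]=b[:382,:391]; im[455:598,:384]=c[:143,:384]
cv2.imwrite("pics/crop.png",im[:,:,::-1])
for n,D in(("top",T),("side",S)):
    C=Cam(n); X=C.cloud(D["d"]); ok=D["d"]>0
    b=ok&(X[...,0]>200)&(X[...,0]<700)&(abs(X[...,1])<250); print(n,"bench med z",np.median(X[b][:,2]))
    # shafts: points with z 40..55 in rest region
    r={"top":(slice(200,275),slice(340,412)),"side":(slice(258,335),slice(288,368))}[n]
    P=X[r].reshape(-1,3); P=P[(ok[r].ravel())&(P[:,2]>38)&(P[:,2]<60)]
    print(len(P)); 
    l,cn=cv2.kmeans(P.astype(np.float32)[:,:2],2,None,(3,50,.1),5,0)[1:]
    for k in(0,1):
        q=P[l.ravel()==k]; print(q.mean(0),q.min(0),q.max(0),len(q))
E
```

```text
top bench med z 0.6564077189369205
772
[ 481.77358108 -199.79853617   47.53364392] [ 461.42392658 -259.59424011   38.06639837] [ 509.54388074 -139.8481301    56.4392734 ] 546
[ 549.73889899 -218.86341113   40.44284733] [ 521.51216565 -278.4751104    38.01085196] [ 575.21612587 -160.94733269   46.34044223] 226
side bench med z 0.7924229390829325
932
[ 499.40622812 -240.31339419   44.90498647] [ 461.83452529 -278.79173371   38.03123379] [ 555.85167466 -205.8132055    54.60776745] 486
[ 507.07320034 -178.27185084   45.98832757] [ 472.05899555 -215.36622407   38.04875237] [ 576.70384176 -138.40827812   54.38295101] 446
```

View pics/crop.png

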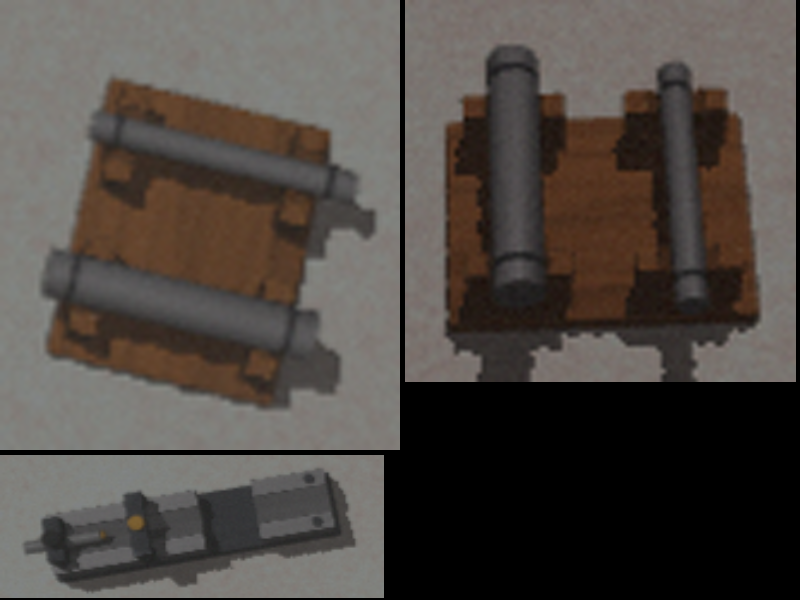

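The crop shows it: the shaft lower in the top view (371,252), left in the side view, is about 1.6 times as thick as the other and plain grey. That is shaft_center. The stop is at the left (+y) end of the block, and the bridge carries an orange screw.

```bash
cat > m.py <<'E'
from h import *
def fit(xy):
    r=cv2.minAreaRect(xy.astype(np.float32)); b=cv2.boxPoints(r)
    e=[b[1]-b[0],b[2]-b[1]]; L=[np.linalg.norm(v) for v in e]; i=int(np.argmax(L)); d=e[i]/L[i]
    return np.array(r[0]),np.degrees(np.arctan2(d[1],d[0])),max(L),min(L)
if __name__=="__main__":
  for n,roi,vr in(("top",(200,275,340,412),(195,265,140,300)),("side",(258,335,288,368),(120,230,240,335))):
    D=np.load(f"pics/{n}0.npz"); C=Cam(n); p=D["p"]; X=C.cloud(D["d"]); X[D["d"]==0]=-1e3
    hsv=cv2.cvtColor(p,cv2.COLOR_RGB2HSV)
    m=(X[...,2]>36)&(X[...,2]<60)&(hsv[...,1]<70); k=np.zeros_like(m); k[roi[0]:roi[1],roi[2]:roi[3]]=1; m&=k
    nl,lab,st,ce=cv2.connectedComponentsWithStats(m.astype(np.uint8))
    for i in range(1,nl):
        if st[i,4]>60:
            q=X[lab==i]; v,u=np.nonzero(lab==i); g=C.plane(np.c_[u,v],40)
            print(n,"comp",ce[i],st[i,4],"plane40",fit(g[:,:2]),"cloud",fit(q[:,:2]),"zmax",np.percentile(q[:,2],[50,95]))
    P=X[vr[0]:vr[1],vr[2]:vr[3]].reshape(-1,3)
    q=P[(P[:,2]>42)&(P[:,2]<52)]; print(n,"vee top",len(q),fit(q[:,:2]), np.median(q[:,2]))
    q=P[(P[:,2]>12)&(P[:,2]<95)]; print(n,"vee all",fit(q[:,:2]))
    o=(hsv[...,1]>130)&(hsv[...,0]<25)&(hsv[...,0]>10); kk=np.zeros_like(m); kk[vr[0]:vr[1],vr[2]:vr[3]]=1; o&=kk
    nl,lab,st,ce=cv2.connectedComponentsWithStats(o.astype(np.uint8))
    for i in range(1,nl):
        if st[i,4]>4: print(" orange",ce[i],st[i,4],np.median(X[lab==i],0))
    q=P[(P[:,2]>66)&(P[:,2]<95)]; l,c=cv2.kmeans(q.astype(np.float32),2,None,(3,50,.1),5,0)[1:]; 
    for j in(0,1): w=q[l.ravel()==j]; print("  high",w.mean(0),fit(w[:,:2]))
E
python3 m.py
```

```text
top comp [379.41197183 220.8415493 ] 284 plane40 (array([ 548.85827637, -218.98208618]), np.float32(78.54595), np.float32(119.46396), np.float32(14.191945)) cloud (array([ 549.96063232, -219.34225464]), np.float32(78.09826), np.float32(119.68796), np.float32(14.420476)) zmax [39.50746298 43.02712558]
top comp [370.53284672 250.58029197] 548 plane40 (array([ 482.74682617, -200.48684692]), np.float32(78.027054), np.float32(120.878845), np.float32(22.010626)) cloud (array([ 482.71484375, -199.94670105]), np.float32(78.39752), np.float32(119.70156), np.float32(22.27666)) zmax [47.90996139 52.33554608]
top vee top 1665 (array([513.97113037, 140.20436096]), np.float32(-77.165436), np.float32(273.31662), np.float32(61.184174)) 46.23492850670771
top vee all (array([514.27111816, 138.43965149]), np.float32(-76.86388), np.float32(278.72705), np.float32(64.847885))
 orange [196.27586207 230.5862069 ] 29 [506.91281021 172.08685758  80.8330155 ]
  high [506.2396775  171.32439335  76.19056187] (array([507.01293945, 172.27459717]), np.float32(12.479392), np.float32(61.61053), np.float32(16.581886))
[... 701 characters left out ...]
.093285), np.float32(13.61259)) zmax [39.86413496 43.03052728]
side vee top 1142 (array([513.98754883, 141.7691803 ]), np.float32(-77.1374), np.float32(281.23502), np.float32(63.270466)) 46.461707903126005
side vee all (array([514.9230957 , 139.00204468]), np.float32(-77.24013), np.float32(287.05704), np.float32(65.553085))
 orange [280.3  147.85] 20 [507.18395929 172.31811283  80.78469911]
  high [490.30978735 243.1924769   71.82257585] (array([490.85113525, 244.65394592]), np.float32(12.012165), np.float32(43.584164), np.float32(18.86034))
  high [507.3993699  169.03537631  75.07945758] (array([507.35479736, 171.61851501]), np.float32(9.406101), np.float32(63.49364), np.float32(23.565899))
```

```bash
cat > plan.py <<'E'
import sys,json,numpy as np
from scipy.spatial.transform import Rotation as Ro
from rig import telemetry
# usage: plan.py x y z yaw(tool x, deg world) n jaw
def rows(x,y,z,yaw,n,jaw):
    s=telemetry.state(); q=s["tcp_rot"]; R=Ro.from_quat([q[1],q[2],q[3],q[0]]); p=s["position"]
    c,sn=np.cos(np.radians(yaw)),np.sin(np.radians(yaw))
    T=Ro.from_matrix(np.array([[c,sn,0],[sn,-c,0],[0,0,-1]]))
    w=(R.inv()*T).as_rotvec()
    if n==0: n=int(max(np.ceil(np.linalg.norm(np.array([x,y,z])-p)/45),np.ceil(np.degrees(np.abs(w).max())/8),1))
    dp=(np.array([x,y,z])-p)/n/10; out=[]
    for i in range(n):
        Ri=R*Ro.from_rotvec(w*i/n)
        out.append({"translation":[round(float(v),2) for v in Ri.inv().apply(dp)],"dr":[round(float(v),2) for v in np.degrees(w)/n],"jaw":jaw})
    print("t",s["t"],"pos",p.round(1),"F",s["contact_force"].round(2),"gap",round(s["finger_gap"],3)); 
    print("q",np.array(s["joint_positions"]).round(2))
    for r in out: print(json.dumps(r))
a=[float(v) for v in sys.argv[1:]]
rows(*a[:4],int(a[4]),a[5])
E
python3 plan.py 483 -200 150 78.1 0 5
```

```text
t 0.1 pos [ 160.8 -654.9  254.5] F [-0.11  0.18  1.22] gap 1.001
q [-1.37  0.26  1.61 -0.    1.27 -0.04]
{"translation": [3.24, -2.81, 0.81], "dr": [-0.01, -0.0, -4.95], "jaw": 5.0}
{"translation": [3.47, -2.52, 0.81], "dr": [-0.01, -0.0, -4.95], "jaw": 5.0}
{"translation": [3.68, -2.21, 0.81], "dr": [-0.01, -0.0, -4.95], "jaw": 5.0}
{"translation": [3.85, -1.88, 0.81], "dr": [-0.01, -0.0, -4.95], "jaw": 5.0}
{"translation": [4.0, -1.54, 0.81], "dr": [-0.01, -0.0, -4.95], "jaw": 5.0}
{"translation": [4.12, -1.19, 0.81], "dr": [-0.01, -0.0, -4.95], "jaw": 5.0}
{"translation": [4.21, -0.83, 0.81], "dr": [-0.01, -0.0, -4.95], "jaw": 5.0}
{"translation": [4.26, -0.47, 0.81], "dr": [-0.01, -0.0, -4.95], "jaw": 5.0}
{"translation": [4.29, -0.1, 0.81], "dr": [-0.01, -0.0, -4.95], "jaw": 5.0}
{"translation": [4.28, 0.27, 0.81], "dr": [-0.01, -0.0, -4.95], "jaw": 5.0}
{"translation": [4.24, 0.64, 0.8], "dr": [-0.01, -0.0, -4.95], "jaw": 5.0}
{"translation": [4.17, 1.0, 0.8], "dr": [-0.01, -0.0, -4.95], "jaw": 5.0}
{"translation": [4.07, 1.36, 0.8], "dr": [-0.01, -0.0, -4.95], "jaw": 5.0}
```

{"api": "apply_moves", "payload": {
  "rows": [
    {"translation":[3.25,-2.8,0],"dr":[0,0,-5],"jaw":5},
    {"translation":[3.45,-2.5,0],"dr":[0,0,-5],"jaw":5},
    {"translation":[3.7,-2.2,0],"dr":[0,0,-5],"jaw":5},
    {"translation":[3.85,-1.9,0],"dr":[0,0,-5],"jaw":5},
    {"translation":[4,-1.55,0],"dr":[0,0,-5],"jaw":5},
    {"translation":[4.1,-1.2,0],"dr":[0,0,-5],"jaw":5},
    {"translation":[4.2,-0.85,0],"dr":[0,0,-5],"jaw":5},
    {"translation":[4.25,-0.5,0],"dr":[0,0,-5],"jaw":5}
  ]
}}

```text
t: 0.9
position: [356.6, -364.9, 249.3]
tcp_rot: [-0.004, 0.888, 0.46, 0.0]
contact_force: [0.4, 0.5, 0.6]
finger_gap: 0.566
```

```bash
python3 plan.py 483 -200 150 78.1 8 5
```

```text
t 0.9 pos [ 356.6 -364.9  249.3] F [0.38 0.48 0.56] gap 0.566
q [-0.85 -0.04  1.95  0.    1.24 -0.23]
{"translation": [2.59, 0.11, 1.25], "dr": [-0.05, -0.04, -2.91], "jaw": 5.0}
{"translation": [2.58, 0.24, 1.25], "dr": [-0.05, -0.04, -2.91], "jaw": 5.0}
{"translation": [2.57, 0.37, 1.25], "dr": [-0.05, -0.04, -2.91], "jaw": 5.0}
{"translation": [2.55, 0.5, 1.25], "dr": [-0.05, -0.04, -2.91], "jaw": 5.0}
{"translation": [2.52, 0.63, 1.24], "dr": [-0.05, -0.04, -2.91], "jaw": 5.0}
{"translation": [2.48, 0.76, 1.24], "dr": [-0.05, -0.04, -2.91], "jaw": 5.0}
{"translation": [2.44, 0.88, 1.24], "dr": [-0.05, -0.04, -2.91], "jaw": 5.0}
{"translation": [2.4, 1.0, 1.24], "dr": [-0.05, -0.04, -2.91], "jaw": 5.0}
```

{"api": "apply_moves", "payload": {
  "rows": [
    {"translation":[2.6,0.1,1.2],"dr":[0,0,-3],"jaw":5},
    {"translation":[2.6,0.25,1.2],"dr":[0,0,-3],"jaw":5},
    {"translation":[2.6,0.4,1.2],"dr":[0,0,-3],"jaw":5},
    {"translation":[2.55,0.5,1.2],"dr":[0,0,-3],"jaw":5},
    {"translation":[2.5,0.65,1.2],"dr":[0,0,-3],"jaw":5},
    {"translation":[2.5,0.75,1.2],"dr":[0,0,-3],"jaw":5},
    {"translation":[2.45,0.9,1.2],"dr":[0,0,-3],"jaw":5},
    {"translation":[2.4,1,1.2],"dr":[0,0,-3],"jaw":5}
  ]
}}

```text
t: 1.7
position: [485.4, -186.5, 150.6]
tcp_rot: [-0.004, 0.766, 0.643, 0.001]
contact_force: [0.1, 0.0, -0.2]
finger_gap: 0.57
```

```bash
python3 plan.py 483 -200 100 78.1 3 5
```

```text
t 1.7 pos [ 485.4 -186.5  150.6] F [ 0.06  0.   -0.2 ] gap 0.57
q [-0.42  0.07  2.04  0.01  1.04 -0.25]
{"translation": [-0.47, 0.01, 1.68], "dr": [-0.08, -0.12, 0.66], "jaw": 5.0}
{"translation": [-0.47, 0.01, 1.69], "dr": [-0.08, -0.12, 0.66], "jaw": 5.0}
{"translation": [-0.46, 0.01, 1.69], "dr": [-0.08, -0.12, 0.66], "jaw": 5.0}
```

{"api": "apply_moves", "payload": {
  "rows": [
    {"translation":[-0.5,0,1.7],"dr":[-0.1,-0.1,0.7],"jaw":5},
    {"translation":[-0.5,0,1.7],"dr":[-0.1,-0.1,0.7],"jaw":5},
    {"translation":[-0.5,0,1.7],"dr":[-0.1,-0.1,0.7],"jaw":5},
    {"translation":[0,0,0],"dr":[0,0,0],"jaw":5}
  ]
}}

```text
t: 2.1
position: [482.3, -196.2, 94.6]
tcp_rot: [-0.003, 0.775, 0.632, -0.0]
contact_force: [-0.6, 0.0, 0.4]
finger_gap: 0.566
```

```bash
python3 plan.py 483 -200 38 78.1 5 5
```

```text
t 2.1 pos [ 482.3 -196.2   94.6] F [-0.61  0.02  0.39] gap 0.566
q [-0.44  0.14  2.08  0.    0.93 -0.23]
{"translation": [-0.08, 0.03, 1.13], "dr": [-0.05, -0.03, 0.05], "jaw": 5.0}
{"translation": [-0.07, 0.03, 1.13], "dr": [-0.05, -0.03, 0.05], "jaw": 5.0}
{"translation": [-0.07, 0.03, 1.13], "dr": [-0.05, -0.03, 0.05], "jaw": 5.0}
{"translation": [-0.07, 0.03, 1.13], "dr": [-0.05, -0.03, 0.05], "jaw": 5.0}
{"translation": [-0.07, 0.03, 1.13], "dr": [-0.05, -0.03, 0.05], "jaw": 5.0}
```

{"api": "apply_moves", "payload": {
  "rows": [
    {"translation":[-0.1,0,1.1],"dr":[0,0,0],"jaw":5},
    {"translation":[-0.1,0,1.1],"dr":[0,0,0],"jaw":5},
    {"translation":[-0.1,0,1.1],"dr":[0,0,0],"jaw":5},
    {"translation":[-0.1,0,1.1],"dr":[0,0,0],"jaw":5},
    {"translation":[0,0,0.8],"dr":[0,0,0],"jaw":5},
    {"translation":[0,0,0],"dr":[0,0,0],"jaw":5}
  ]
}}

```text
t: 2.7
position: [481.9, -200.5, 39.8]
tcp_rot: [-0.002, 0.775, 0.632, 0.0]
contact_force: [0.4, -0.4, -0.4]
finger_gap: 0.567
```

```bash
python3 plan.py 483 -200 38 78.1 1 5
```

```text
t 2.7 pos [ 481.9 -200.5   39.8] F [ 0.44 -0.36 -0.37] gap 0.567
q [-0.44  0.22  2.11  0.    0.82 -0.24]
{"translation": [0.07, 0.1, 0.18], "dr": [-0.14, -0.17, 0.26], "jaw": 5.0}
```

Well placed (within about 1 mm in y). Closing the jaws.

{"api": "apply_moves", "payload": {
  "rows": [
    {"translation":[0.05,0.1,0.15],"dr":[0,0,0],"jaw":3},
    {"translation":[0,0,0],"dr":[0,0,0],"jaw":1.5},
    {"translation":[0,0,0],"dr":[0,0,0],"jaw":1.5},
    {"translation":[0,0,0],"dr":[0,0,0],"jaw":1.5},
    {"translation":[0,0,0],"dr":[0,0,0],"jaw":1.5}
  ]
}}

```text
t: 3.2
position: [483.9, -200.5, 38.8]
tcp_rot: [-0.001, 0.775, 0.632, 0.001]
contact_force: [0.4, -0.1, -3.8]
finger_gap: 0.229
```

```bash
python3 plan.py 483 -200 130 78.1 3 1.5
```

```text
t 3.2 pos [ 483.9 -200.5   38.8] F [ 0.37 -0.07 -3.83] gap 0.229
q [-0.44  0.22  2.1   0.    0.82 -0.24]
{"translation": [0.02, -0.04, -3.04], "dr": [-0.02, -0.05, 0.09], "jaw": 1.5}
{"translation": [0.02, -0.04, -3.04], "dr": [-0.02, -0.05, 0.09], "jaw": 1.5}
{"translation": [0.01, -0.04, -3.04], "dr": [-0.02, -0.05, 0.09], "jaw": 1.5}
```

{"api": "apply_moves", "payload": {
  "rows": [
    {"translation":[0,0,-1],"dr":[0,0,0],"jaw":1.5},
    {"translation":[0,0,-2],"dr":[0,0,0],"jaw":1.5},
    {"translation":[0,0,-3],"dr":[0,0,0],"jaw":1.5},
    {"translation":[0,0,-3],"dr":[0,0,0],"jaw":1.5},
    {"translation":[0,0,0],"dr":[0,0,0],"jaw":1.5}
  ]
}}

```text
t: 3.7
position: [480.9, -199.2, 130.6]
tcp_rot: [-0.005, 0.775, 0.632, -0.001]
contact_force: [1.6, -1.4, -3.2]
finger_gap: 0.233
```

```bash
python3 plan.py 524.3 97.1 130 102.85 9 1.5; python3 - <<'E'
from h import *
for n in("top","side"):
    p,d=imaging.camera(n); np.savez(f"pics/{n}1.npz",p=p,d=d)
    C=Cam(n); X=C.cloud(d); c=C.proj([483,-200,130])[0].astype(int); print(n,c)
    cv2.imwrite(f"pics/{n}1.png",p[:,:,::-1])
E
```

```text
t 3.7 pos [ 480.9 -199.2  130.6] F [ 1.62 -1.38 -3.25] gap 0.233
q [-0.44  0.09  2.05  0.    1.01 -0.24]
{"translation": [3.32, -0.19, 0.02], "dr": [-0.05, -0.04, -2.72], "jaw": 1.5}
{"translation": [3.33, -0.03, 0.02], "dr": [-0.05, -0.04, -2.72], "jaw": 1.5}
{"translation": [3.33, 0.12, 0.02], "dr": [-0.05, -0.04, -2.72], "jaw": 1.5}
{"translation": [3.32, 0.28, 0.02], "dr": [-0.05, -0.04, -2.72], "jaw": 1.5}
{"translation": [3.3, 0.44, 0.01], "dr": [-0.05, -0.04, -2.72], "jaw": 1.5}
{"translation": [3.27, 0.6, 0.01], "dr": [-0.05, -0.04, -2.72], "jaw": 1.5}
{"translation": [3.24, 0.75, 0.01], "dr": [-0.05, -0.04, -2.72], "jaw": 1.5}
{"translation": [3.2, 0.9, 0.01], "dr": [-0.05, -0.04, -2.72], "jaw": 1.5}
{"translation": [3.16, 1.05, 0.01], "dr": [-0.05, -0.04, -2.72], "jaw": 1.5}
top [375 244]
side [308 263]
```

View pics/side1.png

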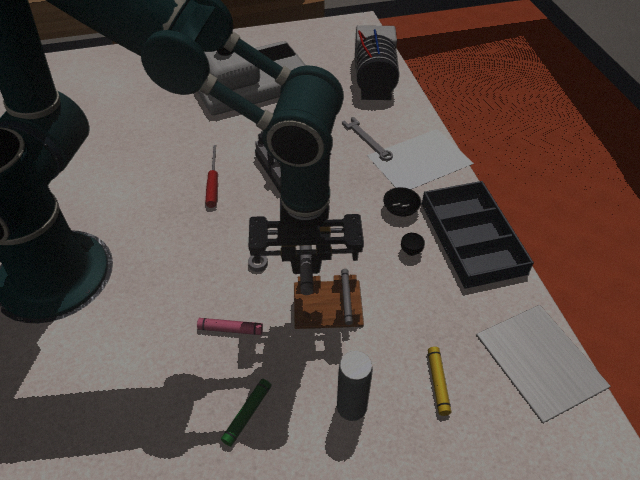

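The thick shaft is in the grip and clear of the rest (side (307,270)); the thin one has not moved. Next I carry it over the slot.

{"api": "apply_moves", "payload": {
  "rows": [
    {"translation":[3.3,-0.2,0],"dr":[0,0,-2.7],"jaw":1.5},
    {"translation":[3.3,0,0],"dr":[0,0,-2.7],"jaw":1.5},
    {"translation":[3.3,0.1,0],"dr":[0,0,-2.7],"jaw":1.5},
    {"translation":[3.3,0.3,0],"dr":[0,0,-2.7],"jaw":1.5},
    {"translation":[3.3,0.45,0],"dr":[0,0,-2.7],"jaw":1.5},
    {"translation":[3.3,0.6,0],"dr":[0,0,-2.7],"jaw":1.5},
    {"translation":[3.2,0.75,0],"dr":[0,0,-2.7],"jaw":1.5},
    {"translation":[2,0.6,0],"dr":[0,0,-2],"jaw":1.5}
  ]
}}

```text
t: 4.6
position: [502.8, 59.4, 109.9]
tcp_rot: [-0.02, 0.645, 0.764, -0.009]
contact_force: [-0.2, 0.0, -4.1]
finger_gap: 0.23
```

```bash
python3 plan.py 524.3 97.1 110 102.85 3 1.5
```

```text
t 4.6 pos [502.8  59.4 109.9] F [-0.19  0.03 -4.07] gap 0.23
q [ 0.06  0.11  2.07  0.02  1.   -0.12]
{"translation": [1.12, 0.92, -0.02], "dr": [-0.73, -0.37, -1.06], "jaw": 1.5}
{"translation": [1.1, 0.94, -0.01], "dr": [-0.73, -0.37, -1.06], "jaw": 1.5}
{"translation": [1.08, 0.96, -0.01], "dr": [-0.73, -0.37, -1.06], "jaw": 1.5}
```

{"api": "apply_moves", "payload": {
  "rows": [
    {"translation":[1.1,0.9,0],"dr":[-0.7,-0.4,-1.1],"jaw":1.5},
    {"translation":[1.1,0.9,0],"dr":[-0.7,-0.4,-1.1],"jaw":1.5},
    {"translation":[1,0.9,0],"dr":[-0.7,-0.4,-1],"jaw":1.5},
    {"translation":[0,0,0],"dr":[0,0,0],"jaw":1.5}
  ]
}}

```text
t: 5.0
position: [520.7, 99.3, 103.3]
tcp_rot: [-0.002, 0.621, 0.784, -0.004]
contact_force: [0.6, -0.5, -4.6]
finger_gap: 0.231
```

```bash
python3 plan.py 524.3 97.1 80 102.85 2 1.5
```

```text
t 5.0 pos [520.7  99.3 103.3] F [ 0.57 -0.54 -4.64] gap 0.231
q [ 0.14  0.14  2.05 -0.    0.96 -0.09]
{"translation": [-0.14, 0.16, 1.16], "dr": [-0.24, 0.07, 0.2], "jaw": 1.5}
{"translation": [-0.14, 0.15, 1.17], "dr": [-0.24, 0.07, 0.2], "jaw": 1.5}
```

{"api": "apply_moves", "payload": {
  "rows": [
    {"translation":[-0.15,0.15,1],"dr":[-0.25,0.1,0.2],"jaw":1.5},
    {"translation":[-0.15,0.15,0.9],"dr":[-0.25,0.1,0.2],"jaw":1.5},
    {"translation":[0,0,0],"dr":[0,0,0],"jaw":1.5},
    {"translation":[0,0,0],"dr":[0,0,0],"jaw":1.5}
  ]
}}

```text
t: 5.4
position: [523.9, 94.6, 81.8]
tcp_rot: [-0.001, 0.625, 0.781, -0.0]
contact_force: [-0.7, -0.4, -3.8]
finger_gap: 0.231
```

```bash
python3 plan.py 524.3 97.1 48 102.85 2 1.5; python3 - <<'E'
from h import *
ims=[]
for n,hw in(("top",80),("side",80)):
    p,d=imaging.camera(n); np.savez(f"pics/{n}2.npz",p=p,d=d)
    c=Cam(n).proj([520,110,70])[0].astype(int); print(n,c)
    x0,y0=c[0]-hw,c[1]-hw; ims.append(cv2.resize(p[y0:y0+2*hw,x0:x0+2*hw],(400,400),interpolation=cv2.INTER_CUBIC)); print(x0,y0)
cv2.imwrite("pics/c2.png",np.hstack(ims)[:,:,::-1])
E
```

```text
t 5.4 pos [523.9  94.6  81.8] F [-0.69 -0.44 -3.78] gap 0.231
q [ 0.13  0.17  2.06  0.    0.91 -0.09]
{"translation": [0.12, 0.05, 1.69], "dr": [-0.03, -0.02, -0.09], "jaw": 1.5}
{"translation": [0.12, 0.05, 1.69], "dr": [-0.03, -0.02, -0.09], "jaw": 1.5}
top [226 226]
146 146
side [291 168]
211 88
```

View pics/c2.png

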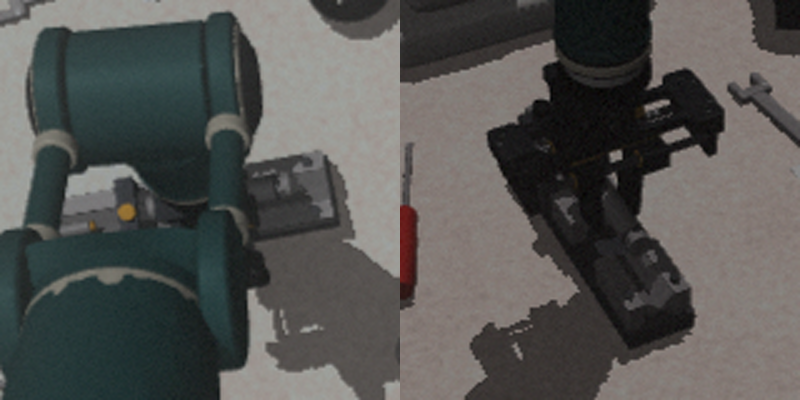

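The shaft hangs parallel above the groove over the slot, short of the bridge (orange screw at top-view (197,230)). Lowering it.

{"api": "apply_moves", "payload": {
  "rows": [
    {"translation":[0.1,0.05,0.9],"dr":[0,0,0],"jaw":1.5},
    {"translation":[0.1,0.05,0.9],"dr":[0,0,0],"jaw":1.5},
    {"translation":[0,0,0.7],"dr":[0,0,0],"jaw":1.5},
    {"translation":[0,0,0],"dr":[0,0,0],"jaw":1.5}
  ]
}}

```text
t: 5.9
position: [525.0, 96.8, 55.7]
tcp_rot: [0.0, 0.625, 0.781, 0.0]
contact_force: [0.0, 0.5, -4.7]
finger_gap: 0.237
```

```bash
python3 plan.py 524.3 97.1 49 102.85 2 1.5
```

```text
t 5.9 pos [525.   96.8  55.7] F [ 0.01  0.54 -4.72] gap 0.237
q [ 0.14  0.21  2.08  0.    0.85 -0.09]
{"translation": [0.02, -0.03, 0.33], "dr": [0.02, -0.01, -0.1], "jaw": 1.5}
{"translation": [0.02, -0.03, 0.33], "dr": [0.02, -0.01, -0.1], "jaw": 1.5}
```

{"api": "apply_moves", "payload": {
  "rows": [
    {"translation":[0,0,0.2],"dr":[0,0,0],"jaw":1.5},
    {"translation":[0,0,0.2],"dr":[0,0,0],"jaw":1.5},
    {"translation":[0,0,0],"dr":[0,0,0],"jaw":1.5}
  ]
}}

```text
t: 6.2
position: [524.9, 97.0, 50.9]
tcp_rot: [-0.0, 0.625, 0.781, 0.0]
contact_force: [-0.2, 0.8, -3.4]
finger_gap: 0.233
```

```bash
python3 plan.py 524.3 97.1 49 102.85 2 1.5
```

```text
t 6.2 pos [524.9  97.   50.9] F [-0.16  0.84 -3.44] gap 0.233
q [ 0.14  0.22  2.08  0.    0.84 -0.09]
{"translation": [0.01, -0.03, 0.1], "dr": [0.0, -0.01, -0.09], "jaw": 1.5}
{"translation": [0.01, -0.03, 0.1], "dr": [0.0, -0.01, -0.09], "jaw": 1.5}
```

{"api": "apply_moves", "payload": {
  "rows": [
    {"translation":[0,0,0.1],"dr":[0,0,0],"jaw":1.5},
    {"translation":[0,0,0],"dr":[0,0,0],"jaw":1.5}
  ]
}}

```text
t: 6.4
position: [525.1, 97.0, 50.2]
tcp_rot: [0.0, 0.625, 0.781, 0.0]
contact_force: [-0.8, -1.2, -3.9]
finger_gap: 0.231
```

{"api": "apply_moves", "payload": {
  "rows": [
    {"translation":[0,0,0.1],"dr":[0,0,0],"jaw":1.5},
    {"translation":[0,0,0],"dr":[0,0,0],"jaw":1.5}
  ]
}}

```text
t: 6.6
position: [525.5, 97.1, 49.7]
tcp_rot: [0.0, 0.625, 0.781, 0.001]
contact_force: [-0.7, -0.0, -3.1]
finger_gap: 0.232
```

{"api": "apply_moves", "payload": {
  "rows": [
    {"translation":[0,0,0.1],"dr":[0,0,0],"jaw":1.5},
    {"translation":[0,0,0],"dr":[0,0,0],"jaw":1.5}
  ]
}}

```text
t: 6.8
position: [525.5, 97.1, 49.7]
tcp_rot: [0.0, 0.625, 0.781, 0.001]
contact_force: [-0.4, 0.4, -2.5]
finger_gap: 0.235
```

{"api": "apply_moves", "payload": {
  "rows": [
    {"translation":[0,0,0.1],"dr":[0,0,0],"jaw":1.5},
    {"translation":[0,0,0],"dr":[0,0,0],"jaw":1.5}
  ]
}}

```text
t: 7.0
position: [525.6, 97.1, 49.7]
tcp_rot: [0.0, 0.625, 0.781, 0.001]
contact_force: [-0.9, 0.1, -3.7]
finger_gap: 0.233
```

{"api": "apply_moves", "payload": {
  "rows": [
    {"translation":[0,0,0.2],"dr":[0,0,0],"jaw":1.5},
    {"translation":[0,0,0.1],"dr":[0,0,0],"jaw":1.5}
  ]
}}

```text
t: 7.2
position: [525.5, 97.0, 49.3]
tcp_rot: [-0.0, 0.625, 0.781, 0.0]
contact_force: [-5.4, -0.9, 7.3]
finger_gap: 0.233
```

```bash
python3 - <<'E'
from rig import telemetry,imaging
import numpy as np
L=[]
for i in range(4):
    imaging.camera("top"); s=telemetry.state(); L.append(np.r_[s["contact_force"],s["position"],s["torque"]])
print(np.mean(L,0).round(2),np.std(L,0).round(2))
E
```

```text
[-6.2900e+00 -1.2200e+00  9.9100e+00  5.2555e+02  9.7050e+01  4.9270e+01
 -1.7000e-01  7.4000e-01  2.0000e-02] [0.53 0.26 0.28 0.01 0.01 0.01 0.02 0.02 0.04]
```

{"api": "apply_moves", "payload": {
  "rows": [
    {"translation":[0,-0.1,-0.05],"dr":[0,0,0],"jaw":1.5},
    {"translation":[0,0,0],"dr":[0,0,0],"jaw":1.5}
  ]
}}

```text
t: 7.6
position: [525.1, 96.9, 49.8]
tcp_rot: [0.001, 0.625, 0.781, 0.001]
contact_force: [0.8, 0.4, -4.7]
finger_gap: 0.231
```

```bash
cat > f.py <<'E'
from rig import telemetry,imaging
import numpy as np
L=[]
for i in range(4):
    imaging.camera("top"); s=telemetry.state(); L.append(np.r_[s["contact_force"],s["position"],s["torque"]])
m=np.mean(L,0); u=np.array([-.2233,.9748,0]); print("t",s["t"],m.round(2),"Falong",(m[:3]@u).round(2),"gap",round(s["finger_gap"],3))
E
python3 f.py
```

```text
t 7.8 [ 4.5000e-01  1.5000e-01 -3.4700e+00  5.2497e+02  9.6890e+01  4.9550e+01
 -2.0000e-02 -1.1000e-01  4.0000e-02] Falong 0.05 gap 0.234
```

{"api": "apply_moves", "payload": {
  "rows": [
    {"translation":[0,-0.05,0.12],"dr":[0,0,0],"jaw":1.5},
    {"translation":[0,0,0.05],"dr":[0,0,0],"jaw":1.5}
  ]
}}

```text
t: 8.0
position: [525.2, 96.9, 49.0]
tcp_rot: [0.001, 0.625, 0.781, 0.001]
contact_force: [-4.4, -0.4, 4.9]
finger_gap: 0.234
```

```bash
python3 f.py
```

```text
t 8.2 [-4.0100e+00 -5.7000e-01  5.2900e+00  5.2519e+02  9.6880e+01  4.9000e+01
 -1.0000e-01  4.3000e-01  5.0000e-02] Falong 0.34 gap 0.228
```

{"api": "apply_moves", "payload": {
  "rows": [
    {"translation":[0,-0.06,0.0],"dr":[0,0,0],"jaw":1.5},
    {"translation":[0,0,0],"dr":[0,0,0],"jaw":2.5},
    {"translation":[0,0,0],"dr":[0,0,0],"jaw":4},
    {"translation":[0,0,0],"dr":[0,0,0],"jaw":4},
    {"translation":[0,0,0],"dr":[0,0,0],"jaw":4}
  ]
}}

```text
t: 8.7
position: [526.4, 97.0, 49.3]
tcp_rot: [0.002, 0.625, 0.781, 0.002]
contact_force: [0.2, -0.1, 1.1]
finger_gap: 0.453
```

```bash
python3 f.py; python3 plan.py 524.3 97.1 100 102.85 3 4
```

```text
t 8.9 [-2.0000e-01 -3.1000e-01 -5.7000e-01  5.2631e+02  9.6990e+01  4.9310e+01
 -4.0000e-02 -1.1000e-01  4.0000e-02] Falong -0.25 gap 0.455
t 8.9 pos [526.2  97.   49.3] F [-0.49 -0.81 -0.03] gap 0.455
q [ 0.14  0.22  2.08  0.    0.83 -0.09]
{"translation": [0.02, -0.05, -1.69], "dr": [0.11, 0.0, -0.05], "jaw": 4.0}
{"translation": [0.02, -0.06, -1.69], "dr": [0.11, 0.0, -0.05], "jaw": 4.0}
{"translation": [0.02, -0.06, -1.69], "dr": [0.11, 0.0, -0.05], "jaw": 4.0}
```

{"api": "apply_moves", "payload": {
  "rows": [
    {"translation":[0,-0.1,-1],"dr":[0,0,0],"jaw":4},
    {"translation":[0,0,-2],"dr":[0,0,0],"jaw":4},
    {"translation":[0,0,-2],"dr":[0,0,0],"jaw":4},
    {"translation":[0,0,-1.5],"dr":[0,0,0],"jaw":4},
    {"translation":[-2,0,0],"dr":[0,0,0],"jaw":2},
    {"translation":[-3,0,0],"dr":[0,0,0],"jaw":0},
    {"translation":[-3,0,0],"dr":[0,0,0],"jaw":0},
    {"translation":[0,0,0],"dr":[0,0,0],"jaw":0}
  ]
}}

```text
t: 9.7
position: [543.8, 17.3, 122.7]
tcp_rot: [0.004, 0.623, 0.782, 0.004]
contact_force: [-0.1, 1.0, 1.1]
finger_gap: 0.114
```

```bash
python3 plan.py 542.4 18.1 90 102.85 2 0; python3 - <<'E'
from h import *
ims=[]
for n,hw in(("top",80),("side",80)):
    p,d=imaging.camera(n); np.savez(f"pics/{n}3.npz",p=p,d=d)
    c=Cam(n).proj([520,110,70])[0].astype(int); x0,y0=c[0]-hw,c[1]-hw
    ims.append(cv2.resize(p[y0:y0+2*hw,x0:x0+2*hw],(400,400),interpolation=cv2.INTER_CUBIC))
cv2.imwrite("pics/c3.png",np.hstack(ims)[:,:,::-1])
E
```

```text
t 9.7 pos [543.8  17.3 122.7] F [-0.13  0.98  1.09] gap 0.114
q [-0.01  0.13  2.02  0.    0.98 -0.24]
{"translation": [0.06, -0.07, 1.63], "dr": [0.29, 0.04, 0.01], "jaw": 0.0}
{"translation": [0.06, -0.07, 1.63], "dr": [0.29, 0.04, 0.01], "jaw": 0.0}
```

View pics/c3.png

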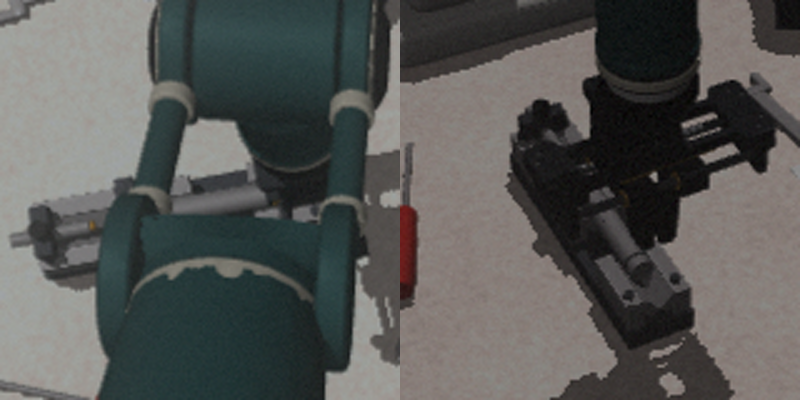

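The shaft is seated level in the groove, with its rear end at side px (307,195). The brass tip is at about top px (183,236).

```bash
python3 - <<'E'
from h import *
u=np.array([-.2233,.9748]); v=np.array([.9748,.2233]); g=np.array([520.5,113.7])
for n,uv in(("side",(307,195)),("top",(183,236))):
    P=Cam(n).plane(uv,50)[0]; print(n,P.round(1),"s",((P[:2]-g)@u).round(1),"lat",((P[:2]-g)@v).round(1))
D=np.load("pics/side3.npz"); X=Cam("side").cloud(D["d"]); q=X[D["d"]>0]; r=q[:,:2]-g
m=(q[:,2]>53)&(q[:,2]<63)&(abs(r@v)<14)&(r@u<0)&(r@u>-100); print(m.sum(),"shaft s min",np.percentile((r@u)[m],[0,2,10]),"lat",np.median((r@v)[m]),"z95",np.percentile(q[m,2],95))
E
python3 plan.py 542.6 17.6 67 102.85 4 0
```

```text
side [537.5  43.   50. ] s -72.7 lat 0.8
top [499.6 205.8  50. ] s 94.5 lat 0.2
224 shaft s min [-79.93527148 -77.7139319  -73.61267247] lat -2.295485699195316 z95 62.23886381798026
t 9.8 pos [543.   19.4 122.2] F [ 0.17  0.41 -0.08] gap 0.021
q [-0.01  0.13  2.02  0.    0.98 -0.24]
{"translation": [-0.04, -0.03, 1.38], "dr": [0.14, -0.0, 0.02], "jaw": 0.0}
{"translation": [-0.04, -0.03, 1.38], "dr": [0.14, -0.0, 0.02], "jaw": 0.0}
{"translation": [-0.04, -0.03, 1.38], "dr": [0.14, -0.0, 0.02], "jaw": 0.0}
{"translation": [-0.04, -0.02, 1.38], "dr": [0.14, -0.0, 0.02], "jaw": 0.0}
```

{"api": "apply_moves", "payload": {
  "rows": [
    {"translation":[-0.1,0,1.4],"dr":[0.15,0,0],"jaw":0},
    {"translation":[-0.1,0,1.4],"dr":[0.15,0,0],"jaw":0},
    {"translation":[0,0,1.3],"dr":[0.15,0,0],"jaw":0},
    {"translation":[0,0,0.8],"dr":[0.1,0,0],"jaw":0},
    {"translation":[0,0,0],"dr":[0,0,0],"jaw":0}
  ]
}}

```text
t: 10.3
position: [541.2, 20.7, 67.5]
tcp_rot: [-0.002, 0.622, 0.783, -0.001]
contact_force: [-0.1, -0.1, 0.3]
finger_gap: 0.004
```

```bash
python3 f.py; python3 plan.py 543.0 16 66.5 102.85 1 0
```

```text
t 10.5 [-2.9000e-01  3.1000e-01  2.1000e-01  5.4236e+02  2.0480e+01  6.9090e+01
 -2.0000e-02 -1.0000e-01 -1.0000e-02] Falong 0.37 gap 0.005
t 10.5 pos [543.2  20.3  70.1] F [-0.62  0.85  0.19] gap 0.005
q [-0.01  0.21  2.05  0.    0.89 -0.24]
{"translation": [-0.42, -0.12, 0.36], "dr": [0.0, -0.05, 0.24], "jaw": 0.0}
```

{"api": "apply_moves", "payload": {
  "rows": [
    {"translation":[0,-0.1,0.35],"dr":[0,0,0.2],"jaw":0},
    {"translation":[0,0,0],"dr":[0,0,0],"jaw":0},
    {"translation":[0,0,0],"dr":[0,0,0],"jaw":0}
  ]
}}

```text
t: 10.8
position: [543.7, 20.0, 68.1]
tcp_rot: [0.001, 0.623, 0.782, 0.001]
contact_force: [-0.8, -0.1, 0.6]
finger_gap: 0.004
```

```bash
python3 f.py; python3 plan.py 524.5 96.6 66.5 102.85 10 0
```

```text
t 11.0 [-1.0000e-01  4.2000e-01  1.8000e-01  5.4354e+02  1.9990e+01  6.7950e+01
 -0.0000e+00 -8.0000e-02  2.0000e-02] Falong 0.43 gap 0.001
t 11.0 pos [543.4  20.   67.8] F [-1.09 -0.62  0.86] gap 0.001
q [-0.01  0.21  2.05  0.    0.88 -0.23]
{"translation": [0.79, -0.01, 0.01], "dr": [0.02, -0.0, 0.0], "jaw": 0.0}
{"translation": [0.79, -0.01, 0.01], "dr": [0.02, -0.0, 0.0], "jaw": 0.0}
{"translation": [0.79, -0.01, 0.01], "dr": [0.02, -0.0, 0.0], "jaw": 0.0}
{"translation": [0.79, -0.01, 0.01], "dr": [0.02, -0.0, 0.0], "jaw": 0.0}
{"translation": [0.79, -0.01, 0.01], "dr": [0.02, -0.0, 0.0], "jaw": 0.0}
{"translation": [0.79, -0.01, 0.01], "dr": [0.02, -0.0, 0.0], "jaw": 0.0}
{"translation": [0.79, -0.01, 0.01], "dr": [0.02, -0.0, 0.0], "jaw": 0.0}
{"translation": [0.79, -0.01, 0.01], "dr": [0.02, -0.0, 0.0], "jaw": 0.0}
{"translation": [0.79, -0.01, 0.01], "dr": [0.02, -0.0, 0.0], "jaw": 0.0}
{"translation": [0.79, -0.01, 0.01], "dr": [0.02, -0.0, 0.0], "jaw": 0.0}
```

{"api": "apply_moves", "payload": {
  "rows": [
    {"translation":[0.2,-0.05,0.05],"dr":[0,0,0],"jaw":0},
    {"translation":[0.2,0,0],"dr":[0,0,0],"jaw":0},
    {"translation":[0.2,0,0],"dr":[0,0,0],"jaw":0},
    {"translation":[0.15,0,0],"dr":[0,0,0],"jaw":0},
    {"translation":[0.1,0,0],"dr":[0,0,0],"jaw":0},
    {"translation":[0.1,0,0],"dr":[0,0,0],"jaw":0}
  ]
}}

```text
t: 11.6
position: [541.0, 28.7, 67.5]
tcp_rot: [0.002, 0.623, 0.782, 0.001]
contact_force: [0.1, -3.5, -1.0]
finger_gap: 0.007
```

{"api": "apply_moves", "payload": {
  "rows": [
    {"translation":[0.1,0,0],"dr":[0,0,0],"jaw":0},
    {"translation":[0.1,0,0],"dr":[0,0,0],"jaw":0},
    {"translation":[0.1,0,0],"dr":[0,0,0],"jaw":0},
    {"translation":[0.1,0,0],"dr":[0,0,0],"jaw":0}
  ]
}}

```text
t: 12.0
position: [540.2, 32.0, 67.5]
tcp_rot: [0.002, 0.623, 0.782, 0.0]
contact_force: [0.6, -3.4, 0.1]
finger_gap: 0.005
```

```bash
python3 f.py; python3 plan.py 524.5 96.6 66.5 102.85 10 0 | head -3
```

```text
t 12.2 [ 3.8000e-01 -3.2000e+00 -5.7000e-01  5.4019e+02  3.2130e+01  6.7490e+01
 -5.1000e-01 -1.4000e-01 -0.0000e+00] Falong -3.2 gap 0.003
t 12.2 pos [540.2  32.1  67.5] F [-0.08 -3.47 -0.87] gap 0.003
q [ 0.01  0.21  2.06 -0.    0.87 -0.21]
{"translation": [0.66, -0.01, 0.01], "dr": [0.02, 0.02, 0.01], "jaw": 0.0}
```

{"api": "apply_moves", "payload": {
  "rows": [
    {"translation":[0.15,-0.02,0],"dr":[0,0,0],"jaw":0},
    {"translation":[0.15,0,0],"dr":[0,0,0],"jaw":0},
    {"translation":[0.15,0,0],"dr":[0,0,0],"jaw":0},
    {"translation":[0.15,-0.02,0],"dr":[0,0,0],"jaw":0},
    {"translation":[0.15,0,0],"dr":[0,0,0],"jaw":0},
    {"translation":[0.15,0,0],"dr":[0,0,0],"jaw":0},
    {"translation":[0.15,0,0],"dr":[0,0,0],"jaw":0},
    {"translation":[0.15,0,0],"dr":[0,0,0],"jaw":0}
  ]
}}

```text
t: 13.0
position: [537.3, 44.8, 67.5]
tcp_rot: [0.003, 0.623, 0.782, 0.001]
contact_force: [0.2, -2.4, -0.3]
finger_gap: 0.003
```

{"api": "apply_moves", "payload": {
  "rows": [
    {"translation":[0.15,0,0],"dr":[0,0,0],"jaw":0},
    {"translation":[0.15,0,0],"dr":[0,0,0],"jaw":0},
    {"translation":[0.15,0,0],"dr":[0,0,0],"jaw":0},
    {"translation":[0.15,0,0],"dr":[0,0,0],"jaw":0},
    {"translation":[0.15,0,0],"dr":[0,0,0],"jaw":0},
    {"translation":[0.15,0,0],"dr":[0,0,0],"jaw":0},
    {"translation":[0.15,0,0],"dr":[0,0,0],"jaw":0},
    {"translation":[0.1,0,0],"dr":[0,0,0],"jaw":0}
  ]
}}

```text
t: 13.8
position: [534.5, 57.1, 67.5]
tcp_rot: [0.003, 0.623, 0.782, 0.001]
contact_force: [1.3, -2.4, -0.6]
finger_gap: 0.005
```

```bash
python3 f.py; python3 plan.py 515.5 135.6 67 102.85 10 0 | head -3
```

```text
t 14.0 [ 7.8000e-01 -1.2700e+00 -1.5000e-01  5.3446e+02  5.7200e+01  6.7490e+01
 -3.2000e-01 -2.3000e-01 -2.0000e-02] Falong -1.41 gap 0.007
t 14.0 pos [534.5  57.2  67.5] F [ 0.78 -0.77  0.02] gap 0.007
q [ 0.06  0.2   2.07 -0.    0.87 -0.16]
{"translation": [0.81, -0.01, 0.0], "dr": [0.02, 0.02, 0.01], "jaw": 0.0}
```

{"api": "apply_moves", "payload": {
  "rows": [
    {"translation":[0.08,0,0],"dr":[0,0,0],"jaw":0},
    {"translation":[0.08,0,0],"dr":[0,0,0],"jaw":0},
    {"translation":[0.08,0,0],"dr":[0,0,0],"jaw":0},
    {"translation":[0.08,0,0],"dr":[0,0,0],"jaw":0},
    {"translation":[0.08,0,0],"dr":[0,0,0],"jaw":0},
    {"translation":[0.08,0,0],"dr":[0,0,0],"jaw":0},
    {"translation":[0.08,0,0],"dr":[0,0,0],"jaw":0},
    {"translation":[0.08,0,0],"dr":[0,0,0],"jaw":0}
  ]
}}

```text
t: 14.8
position: [533.1, 63.3, 67.5]
tcp_rot: [0.003, 0.623, 0.782, 0.001]
contact_force: [1.0, -3.1, -0.8]
finger_gap: 0.003
```

{"api": "apply_moves", "payload": {
  "rows": [
    {"translation":[0.08,0,0],"dr":[0,0,0],"jaw":0},
    {"translation":[0.08,0,0],"dr":[0,0,0],"jaw":0},
    {"translation":[0.08,0,0],"dr":[0,0,0],"jaw":0},
    {"translation":[0.08,0,0],"dr":[0,0,0],"jaw":0},
    {"translation":[0.08,0,0],"dr":[0,0,0],"jaw":0},
    {"translation":[0.08,0,0],"dr":[0,0,0],"jaw":0},
    {"translation":[0.08,0,0],"dr":[0,0,0],"jaw":0},
    {"translation":[0.08,0,0],"dr":[0,0,0],"jaw":0}
  ]
}}

```text
t: 15.6
position: [531.5, 70.2, 67.5]
tcp_rot: [0.003, 0.623, 0.782, 0.001]
contact_force: [0.6, -3.7, -1.1]
finger_gap: 0.004
```

```bash
python3 f.py; python3 plan.py 515.5 135.6 67 102.85 10 0 | head -3
```

```text
t 15.8 [ 1.260e+00 -2.040e+00  1.000e-02  5.315e+02  7.025e+01  6.750e+01
 -4.200e-01 -2.700e-01 -1.000e-02] Falong -2.27 gap 0.005
t 15.8 pos [531.5  70.2  67.5] F [ 1.16 -1.51 -0.46] gap 0.005
q [ 0.09  0.2   2.07 -0.    0.87 -0.14]
{"translation": [0.67, -0.01, 0.0], "dr": [0.02, 0.02, 0.01], "jaw": 0.0}
```

{"api": "apply_moves", "payload": {
  "rows": [
    {"translation":[0.06,0,0],"dr":[0,0,0],"jaw":0},
    {"translation":[0.06,0,0],"dr":[0,0,0],"jaw":0},
    {"translation":[0.06,0,0],"dr":[0,0,0],"jaw":0},
    {"translation":[0.06,0,0],"dr":[0,0,0],"jaw":0},
    {"translation":[0.06,0,0],"dr":[0,0,0],"jaw":0},
    {"translation":[0.06,0,0],"dr":[0,0,0],"jaw":0},
    {"translation":[0.06,0,0],"dr":[0,0,0],"jaw":0},
    {"translation":[0.06,0,0],"dr":[0,0,0],"jaw":0}
  ]
}}

```text
t: 16.6
position: [530.4, 75.0, 67.5]
tcp_rot: [0.003, 0.623, 0.782, 0.0]
contact_force: [0.9, -3.1, 0.8]
finger_gap: 0.005
```

{"api": "apply_moves", "payload": {
  "rows": [
    {"translation":[0.05,0,0],"dr":[0,0,0],"jaw":0},
    {"translation":[0.05,0,0],"dr":[0,0,0],"jaw":0},
    {"translation":[0.05,0,0],"dr":[0,0,0],"jaw":0},
    {"translation":[0.05,0,0],"dr":[0,0,0],"jaw":0},
    {"translation":[0.05,0,0],"dr":[0,0,0],"jaw":0},
    {"translation":[0.05,0,0],"dr":[0,0,0],"jaw":0}
  ]
}}

```text
t: 17.2
position: [529.8, 77.9, 67.5]
tcp_rot: [0.003, 0.623, 0.782, 0.0]
contact_force: [1.4, -4.2, 0.2]
finger_gap: 0.005
```

{"api": "apply_moves", "payload": {
  "rows": [
    {"translation":[0.05,0,0],"dr":[0,0,0],"jaw":0},
    {"translation":[0.05,0,0],"dr":[0,0,0],"jaw":0},
    {"translation":[0.05,0,0],"dr":[0,0,0],"jaw":0},
    {"translation":[0.05,0,0],"dr":[0,0,0],"jaw":0}
  ]
}}

```text
t: 17.6
position: [529.6, 79.1, 67.6]
tcp_rot: [0.004, 0.623, 0.782, -0.0]
contact_force: [2.6, -6.7, -1.0]
finger_gap: 0.006
```

{"api": "apply_moves", "payload": {
  "rows": [
    {"translation":[0.05,0,0],"dr":[0,0,0],"jaw":0},
    {"translation":[0.05,0,0],"dr":[0,0,0],"jaw":0},
    {"translation":[0.05,0,0],"dr":[0,0,0],"jaw":0},
    {"translation":[0.05,0,0],"dr":[0,0,0],"jaw":0}
  ]
}}

```text
t: 18.0
position: [529.5, 79.1, 67.6]
tcp_rot: [0.005, 0.622, 0.783, -0.001]
contact_force: [2.1, -5.4, -1.7]
finger_gap: 0.009
```

{"api": "apply_moves", "payload": {
  "rows": [
    {"translation":[0.05,0,0],"dr":[0,0,0],"jaw":0},
    {"translation":[0.05,0,0],"dr":[0,0,0],"jaw":0},
    {"translation":[0.05,0,0],"dr":[0,0,0],"jaw":0},
    {"translation":[0.05,0,0],"dr":[0,0,0],"jaw":0}
  ]
}}

```text
t: 18.4
position: [529.5, 79.1, 67.6]
tcp_rot: [0.007, 0.622, 0.783, -0.002]
contact_force: [1.6, -6.1, -0.3]
finger_gap: 0.008
```

The shaft has stalled at y = 79.1, so its front is at s ≈ 93, which matches the seen brass tip (94.5). Sliding took about 3.2 N, so the target at the fingers is about 10.3 N.

```bash
python3 f.py; python3 plan.py 529.5 79.1 67.6 102.85 1 0
```

```text
t 18.6 [ 1.6600e+00 -5.9900e+00 -4.2000e-01  5.2952e+02  7.9150e+01  6.7620e+01
 -9.5000e-01 -3.5000e-01 -2.0000e-02] Falong -6.21 gap 0.001
t 18.6 pos [529.5  79.1  67.6] F [ 1.62 -6.21 -0.67] gap 0.001
q [ 0.11  0.19  2.07 -0.02  0.87 -0.11]
{"translation": [-0.0, -0.01, 0.0], "dr": [0.26, 0.77, 0.24], "jaw": 0.0}
```

{"api": "apply_moves", "payload": {
  "rows": [
    {"translation":[0.06,0,0],"dr":[0,0,0],"jaw":0},
    {"translation":[0.07,0,0],"dr":[0,0,0],"jaw":0},
    {"translation":[0.07,0,0],"dr":[0,0,0],"jaw":0}
  ]
}}

```text
t: 18.9
position: [529.5, 79.3, 67.7]
tcp_rot: [0.008, 0.621, 0.783, -0.003]
contact_force: [1.9, -5.8, -1.7]
finger_gap: 0.004
```

```bash
python3 f.py; python3 plan.py 529.5 79.1 67.6 102.85 1 0
```

```text
t 19.1 [ 2.0500e+00 -6.1500e+00 -8.1000e-01  5.2951e+02  7.9260e+01  6.7670e+01
 -1.0700e+00 -4.0000e-01 -0.0000e+00] Falong -6.46 gap 0.006
t 19.1 pos [529.5  79.3  67.7] F [ 1.96 -6.39 -0.25] gap 0.006
q [ 0.11  0.19  2.07 -0.02  0.87 -0.1 ]
{"translation": [-0.01, -0.01, 0.01], "dr": [0.26, 0.96, 0.3], "jaw": 0.0}
```

{"api": "apply_moves", "payload": {
  "rows": [
    {"translation":[0.06,0,0],"dr":[0,0.2,0],"jaw":0},
    {"translation":[0.06,0,0],"dr":[0,0.2,0],"jaw":0}
  ]
}}

```text
t: 19.3
position: [529.5, 79.2, 67.6]
tcp_rot: [0.006, 0.621, 0.784, -0.002]
contact_force: [1.6, -5.7, -1.6]
finger_gap: 0.007
```

```bash
python3 f.py; python3 plan.py 529.5 79.1 67.6 102.85 1 0
```

```text
t 19.5 [ 1.9100e+00 -6.0500e+00 -9.5000e-01  5.2954e+02  7.9190e+01  6.7630e+01
 -1.0500e+00 -4.0000e-01 -4.0000e-02] Falong -6.33 gap 0.006
t 19.5 pos [529.5  79.2  67.6] F [ 1.89 -6.19 -0.96] gap 0.006
q [ 0.11  0.19  2.07 -0.01  0.87 -0.11]
{"translation": [-0.01, -0.01, 0.0], "dr": [0.26, 0.68, 0.34], "jaw": 0.0}
```

{"api": "apply_moves", "payload": {
  "rows": [
    {"translation":[0.08,0,0],"dr":[0.05,0.25,0.05],"jaw":0},
    {"translation":[0.08,0,0],"dr":[0.05,0.25,0.05],"jaw":0}
  ]
}}

```text
t: 19.7
position: [529.5, 79.2, 67.6]
tcp_rot: [0.003, 0.621, 0.783, -0.001]
contact_force: [3.5, -6.7, -0.5]
finger_gap: 0.007
```

```bash
python3 f.py; python3 plan.py 529.5 79.1 67.6 102.85 1 0
```

```text
t 19.9 [ 1.8100e+00 -7.1000e+00 -1.1800e+00  5.2956e+02  7.9210e+01  6.7580e+01
 -1.1800e+00 -4.3000e-01 -4.0000e-02] Falong -7.33 gap 0.004
t 19.9 pos [529.6  79.2  67.6] F [ 2.14 -6.91 -0.85] gap 0.004
q [ 0.11  0.2   2.07 -0.01  0.87 -0.12]
{"translation": [-0.01, -0.01, 0.0], "dr": [0.17, 0.34, 0.29], "jaw": 0.0}
```

{"api": "apply_moves", "payload": {
  "rows": [
    {"translation":[0.1,0,0],"dr":[0.05,0.2,0.05],"jaw":0},
    {"translation":[0.1,0,0],"dr":[0.05,0.2,0.05],"jaw":0}
  ]
}}

```text
t: 20.1
position: [529.6, 79.2, 67.6]
tcp_rot: [0.001, 0.622, 0.783, -0.0]
contact_force: [2.4, -6.9, -1.2]
finger_gap: 0.005
```

```bash
python3 f.py; python3 plan.py 529.5 79.1 67.6 102.85 1 0
```

```text
t 20.3 [ 1.8000e+00 -7.5200e+00 -7.5000e-01  5.2956e+02  7.9220e+01  6.7540e+01
 -1.2900e+00 -4.3000e-01 -3.0000e-02] Falong -7.74 gap 0.005
t 20.3 pos [529.6  79.2  67.5] F [ 1.57 -7.3  -0.19] gap 0.005
q [ 0.1   0.2   2.07 -0.    0.88 -0.12]
{"translation": [-0.01, -0.01, -0.01], "dr": [0.07, 0.13, 0.25], "jaw": 0.0}
```

{"api": "apply_moves", "payload": {
  "rows": [
    {"translation":[0.13,0,0],"dr":[0,0.2,0.05],"jaw":0},
    {"translation":[0.13,0,0],"dr":[0,0.2,0.05],"jaw":0}
  ]
}}

```text
t: 20.5
position: [529.6, 79.3, 67.5]
tcp_rot: [0.0, 0.622, 0.783, 0.001]
contact_force: [1.1, -8.5, -0.6]
finger_gap: 0.005
```

```bash
python3 f.py; python3 plan.py 529.5 79.1 67.6 102.85 1 0
```

```text
t 20.7 [ 2.4200e+00 -8.7900e+00 -8.7000e-01  5.2956e+02  7.9290e+01  6.7520e+01
 -1.4900e+00 -4.5000e-01 -1.0000e-02] Falong -9.1 gap 0.004
t 20.7 pos [529.5  79.3  67.5] F [ 2.44 -8.93 -0.51] gap 0.004
q [ 0.1   0.2   2.07  0.    0.88 -0.13]
{"translation": [-0.02, -0.01, -0.01], "dr": [0.07, -0.02, 0.24], "jaw": 0.0}
```

Now 9.1 N and upright. A little more, held for about 1.2 s; camera-timed holds keep the target.

{"api": "apply_moves", "payload": {
  "rows": [
    {"translation":[0.15,0,0],"dr":[0,0.2,0.05],"jaw":0},
    {"translation":[0.15,0,0],"dr":[0,0.2,0.05],"jaw":0}
  ]
}}

```text
t: 20.9
position: [529.6, 79.3, 67.5]
tcp_rot: [-0.0, 0.622, 0.783, 0.001]
contact_force: [2.0, -9.8, -0.6]
finger_gap: 0.006
```

```bash
python3 f.py; python3 plan.py 529.5 79.1 67.6 102.85 1 0|head -1
```

```text
t 21.1 [ 2.2900e+00 -9.4600e+00 -1.0400e+00  5.2955e+02  7.9320e+01  6.7500e+01
 -1.6200e+00 -4.7000e-01 -1.0000e-02] Falong -9.73 gap 0.008
t 21.1 pos [529.5  79.3  67.5] F [ 1.48 -9.79 -0.52] gap 0.008
```

{"api": "apply_moves", "payload": {
  "rows": [
    {"translation":[0.16,0,0],"dr":[0,0.2,0.05],"jaw":0},
    {"translation":[0.16,0,0],"dr":[0,0.2,0.05],"jaw":0}
  ]
}}

```text
t: 21.3
position: [529.5, 79.4, 67.5]
tcp_rot: [-0.001, 0.622, 0.783, 0.002]
contact_force: [2.3, -10.3, -2.2]
finger_gap: 0.007
```

```bash
for i in 1 2 3 4 5 6; do python3 f.py; done
```

```text
t 21.5 [ 2.3500e+00 -9.9400e+00 -1.0000e+00  5.2956e+02  7.9330e+01  6.7490e+01
 -1.6700e+00 -5.0000e-01 -1.0000e-02] Falong -10.21 gap 0.01
t 21.7 [ 2.2600e+00 -1.0310e+01 -7.1000e-01  5.2955e+02  7.9340e+01  6.7500e+01
 -1.6900e+00 -4.6000e-01  0.0000e+00] Falong -10.55 gap 0.005
t 21.9 [ 2.5700e+00 -1.0130e+01 -7.1000e-01  5.2955e+02  7.9330e+01  6.7490e+01
 -1.6700e+00 -4.9000e-01 -1.0000e-02] Falong -10.45 gap 0.003
t 22.1 [ 2.1300e+00 -9.7100e+00 -1.2800e+00  5.2956e+02  7.9330e+01  6.7490e+01
 -1.6700e+00 -4.9000e-01 -3.0000e-02] Falong -9.94 gap 0.004
t 22.3 [ 2.2600e+00 -1.0560e+01 -1.2400e+00  5.2955e+02  7.9330e+01  6.7480e+01
 -1.6600e+00 -4.8000e-01  1.0000e-02] Falong -10.8 gap 0.006
t 22.5 [ 2.4900e+00 -1.0450e+01 -9.8000e-01  5.2956e+02  7.9330e+01  6.7500e+01
 -1.6800e+00 -4.5000e-01  1.0000e-02] Falong -10.74 gap 0.006
```

Held about 10.4 N for over a second. Backing straight off, then up.

{"api": "apply_moves", "payload": {
  "rows": [
    {"translation":[-0.05,0,0],"dr":[0,0,0],"jaw":0},
    {"translation":[-0.3,0,0],"dr":[0,0,0],"jaw":0},
    {"translation":[-0.8,0,0],"dr":[0,0,0],"jaw":0},
    {"translation":[-1,0,0],"dr":[0,0,0],"jaw":0},
    {"translation":[0,0,-2],"dr":[0,0,0],"jaw":0},
    {"translation":[0,0,-4],"dr":[0,0,0],"jaw":0},
    {"translation":[0,0,-4],"dr":[0,0,0],"jaw":0},
    {"translation":[0,0,-3],"dr":[0,0,0],"jaw":0}
  ]
}}

```text
t: 23.3
position: [529.2, 55.8, 194.2]
tcp_rot: [-0.009, 0.623, 0.782, -0.002]
contact_force: [1.0, -0.2, 0.1]
finger_gap: 0.003
```

{"api": "apply_moves", "payload": {
  "rows": [
    {"translation":[-4,0,-1],"dr":[0,0,0],"jaw":0},
    {"translation":[-4,0,0],"dr":[0,0,0],"jaw":0},
    {"translation":[-4,0,0],"dr":[0,0,0],"jaw":0},
    {"translation":[-4,0,0],"dr":[0,0,0],"jaw":0},
    {"translation":[-4,0,0],"dr":[0,0,0],"jaw":0},
    {"translation":[-2,0,0],"dr":[0,0,0],"jaw":0},
    {"translation":[0,0,0],"dr":[0,0,0],"jaw":0}
  ]
}}

```text
t: 24.0
position: [585.2, -168.5, 211.5]
tcp_rot: [-0.003, 0.622, 0.783, 0.004]
contact_force: [-0.1, 1.2, 0.3]
finger_gap: 0.006
```

```bash
python3 - <<'E'
from h import *
ims=[]
for n,hw in(("top",70),("side",70)):
    p,d=imaging.camera(n); np.savez(f"pics/{n}4.npz",p=p,d=d)
    c=Cam(n).proj([510,150,50])[0].astype(int); x0,y0=c[0]-hw,c[1]-hw; print(n,x0,y0)
    ims.append(cv2.resize(p[y0:y0+2*hw,x0:x0+2*hw],(400,400),interpolation=cv2.INTER_CUBIC))
cv2.imwrite("pics/c4.png",np.hstack(ims)[:,:,::-1])
E
```

```text
top 139 162
side 214 94
```

View pics/c4.png

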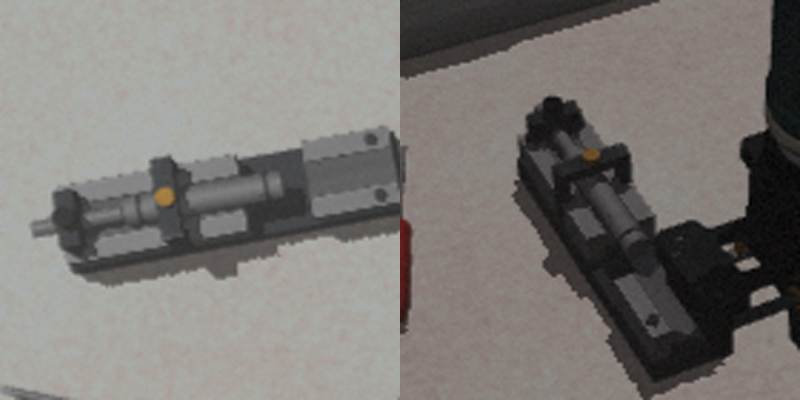

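The shaft lies under the bridge, its front end meeting the stop pin with no gap at top crop (122,210), seated straight, and the robot is clear.

```bash
python3 -c "
from rig import ticket; print(ticket.finish_job())"
```

```text
the job is handed in; nothing more can be done
None
```

I took the thicker shaft from the rest, laid it in the vee groove over the slot, and pushed it under the bridge to the stop with closed fingers against its rear end. I handed the job in at about 24 s.

- **Pressing home:** sliding took about 3.2 N. I then held about 10.4 N along the groove for 1.2 s, roughly 7 N more than the sliding. That works out at about 7 N on the stop; the highest 0.2 s average at the fingers was 10.8 N. Vertical force stayed near 1 N.
- **Final position:** the shaft stopped where its front would be about 93 mm beyond groove_seat. The camera put the brass tip at 94.5 mm. The last picture shows the shaft seated under the bridge against the pin with no visible gap, and the arm well clear.
- **Not clean:**
  - While lowering, the shaft first touched one groove wall, with about 10 N upward and 6 N sideways. I re-centred it before letting go.
  - The tool tilted about 1° during the first pressing attempts, and I straightened it before the final hold.
- **Not checked at the end:** the thin shaft was in place after the lift, but I did not check it or the other bench items again before handing in.

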